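Latch test of three stop-button boxes

TASK

These three stop-button boxes are due for their latch test: push each red mushroom button fully home and let go. A sound one stays down; leave it latched and standing where it is. Any box whose button springs back up has failed: set it down flat inside the steel tray, and disturb nothing else.

Things in the scene. Friction and masses are not known exactly. Their poses are not given: they have to be found in the camera images.
- box_a_mid (a point): box a: loose light-grey plastic switch box, 104 long (its x) x 60 wide (y) x 46 mm high, 0.3 kg; grasp its bare 60 mm wide sides. This point: centre of the grey housing, 23 mm above its underside; z up. Red mushroom button at its +x end, small white lamp (25 mm wide, to 59 mm above the bench) 22 mm from centre at its -x end, where a plug socket also sticks out 14 mm
- box_b_mid (a point): box b: loose light-grey plastic switch box, 104 long (its x) x 60 wide (y) x 46 mm high, 0.3 kg; grasp its bare 60 mm wide sides. This point: centre of the grey housing, 23 mm above its underside; z up. Red mushroom button at its +x end, small white lamp (25 mm wide, to 59 mm above the bench) 22 mm from centre at its -x end, where a plug socket also sticks out 14 mm
- box_c_mid (a point): box c: loose light-grey plastic switch box, 104 long (its x) x 60 wide (y) x 46 mm high, 0.3 kg; grasp its bare 60 mm wide sides. This point: centre of the grey housing, 23 mm above its underside; z up. Red mushroom button at its +x end, small white lamp (25 mm wide, to 59 mm above the bench) 22 mm from centre at its -x end, where a plug socket also sticks out 14 mm
- box_a_button (a joint): how far box a's button is pushed down, m: 0 out, 0.012 hard stop. Head 40 mm wide; axis 24 mm from the housing's centre towards +x; top when out 53 mm above that centre (76 mm above the bench). Takes 1 to 3 N against a spring, then a hard stop. Sound: clicks in and stays at about 0.010 for good. Failed: returns to 0 when let go. All look alike
- box_b_button (a joint): how far box b's button is pushed down, m: 0 out, 0.012 hard stop. Head 40 mm wide; axis 24 mm from the housing's centre towards +x; top when out 53 mm above that centre (76 mm above the bench). Takes 1 to 3 N against a spring, then a hard stop. Sound: clicks in and stays at about 0.010 for good. Failed: returns to 0 when let go. All look alike
- box_c_button (a joint): how far box c's button is pushed down, m: 0 out, 0.012 hard stop. Head 40 mm wide; axis 24 mm from the housing's centre towards +x; top when out 53 mm above that centre (76 mm above the bench). Takes 1 to 3 N against a spring, then a hard stop. Sound: clicks in and stays at about 0.010 for good. Failed: returns to 0 when let go. All look alike
- tray: fixed open steel tray on the bench, 200 (its x) x 170 (y) mm outside, 194 x 164 mm inside, walls 3 mm thick and 22 mm high (rolled rim to 25 mm), floor 3 mm thick. Origin: centre of its underside, on the bench; z up
- timer: bystander: flat white lab timer, 62 x 65 x 18 mm, loose; origin at the centre of its underside
- amber_jar: bystander: small amber glass jar with black cap, 52 mm diameter, 89 mm high, loose; origin at the centre of its underside
- notebook: bystander: black notebook lying flat, 170 x 125 x 16 mm, loose; origin at the centre of its underside

How it is judged (in metres and radians):
On the way, in this order (a step that is already met when the one before it is completed fails the run):
1. the button of the failed box (it has no name tag: only testing shows which) is pushed fully home on the bench (value of joint box_c_button above 0.01 m and distance of box_c_mid from where it was at the start of the episode below 0.04 m), for 0.04 s.
2. that button is let go and springs back out, the box still on the bench (value of joint box_c_button below 0.003 m and distance of box_c_mid from where it was at the start of the episode below 0.04 m), for 0.04 s.
3. the failed box lies flat in the tray (x of box_c_mid in the frame of tray between -0.075 and 0.075 m and y of box_c_mid in the frame of tray between -0.06 and 0.06 m and z of box_c_mid in the frame of tray below 0.033 m and angle between box_c_mid's own z axis and vertical below 0.1 rad and value of joint box_c_button below 0.003 m), for 0.2 s.
At the end, for the whole second after the job is handed in: Sound boxes: buttons latched (joint over 0.008), moved under 40 mm, upright to 0.1 rad. Failed box: in the tray, upright to 0.1 rad, housing centre within 75 mm (tray x) and 60 mm (tray y) of the tray's centre and under 33 mm above its underside, button out (under 0.003). All at rest (all of step 3 and value of joint each of box_a_button, box_b_button above 0.008 m and distance of each of box_a_mid, box_b_mid from where it was at the start of the episode below 0.04 m and angle between each of box_a_mid, box_b_mid's own z axis and vertical below 0.1 rad and linear speed of each of box_a, box_b, box_c below 0.02 m/s); the robot touches nothing.
It fails at once if the timer is shoved more than 30 mm or knocked over (distance of timer from where it was at the start of the episode above 0.03 m or angle between timer's own z axis and vertical above 0.5 rad).
It fails at once if the amber jar is shoved more than 30 mm or knocked over (distance of amber_jar from where it was at the start of the episode above 0.03 m or angle between amber_jar's own z axis and vertical above 0.5 rad).
It fails at once if the notebook is shoved more than 30 mm or knocked over (distance of notebook from where it was at the start of the episode above 0.03 m or angle between notebook's own z axis and vertical above 0.5 rad).
It fails at once if a box is tipped over or flung or dropped from a height (faster than 1.6 m/s) (angle between any of box_a_mid, box_b_mid, box_c_mid's own z axis and vertical above 0.8 rad or linear speed of any of box_a, box_b, box_c above 1.6 m/s).
It also fails if it takes over 48 s, if anything falls off the work surface, if the arm or the gripper's body presses on something with over 40 N, if the wrist force passes 120 N, or if a joint passes its speed limit or range.

ROBOT

A 6-joint arm with a two-finger parallel gripper is mounted at the origin on a cart in front of the work surface, level with it; the furniture and walls round the work are solid. World frame = base frame: x ahead of the robot, y to its left, z up, the work surface at z = 0. Lengths are in m, angles in degrees, forces in N, time in s.
With the tool pointing down it reaches from about 0.275 to 0.725 m from the base axis. Payload 15.9 kg.
Tool frame: the origin (TCP) lies at the very end of the fingers, on their centre line; the grasp point (between the pads) lies 19 mm behind it; z points along the fingers, y is the line along which they close (so a half turn about z gives the same grasp; the last joint's range is limited). The gripper opens to 85 mm and grips with 20 to 120 N. Pads are 22 mm wide; open, the fingers measure 114 mm over their backs; the gripper's body (76 mm by 85 mm) begins 54 mm behind the grasp point. The pads swing forward as they close: fully open they stand 13 mm farther back than shut.
Start: joints at [-76.948, 12.198, -1.971, 75.831, 0, 90], TCP at [0.113, -0.487, 0.231] pointing down, gripper open.
Joint ranges: [-170.91, 170.91], [-42.67, 98.43], [-65.05, 77.54], [-120.47, 116.71], [-90, 82.35], [-180, 180]. Speed limits (degrees/s): [108.29, 108.29, 136.94, 147.25, 180, 180].

INTERFACE

Orientations are given as [roll, pitch, yaw] about the fixed x, y, z axes, in that order (R = Rz(yaw) Ry(pitch) Rx(roll)).
In Python, from rig import * gives the robot as it stands. The module is installed in compiled form; this text tells all that it offers.
- The arm moves only by the tool apply_moves, never from a script. Its argument "moves" is one flat list of numbers, 7 for each row, row after row: the turn, a rotation vector about the tool's x, y, z in degrees, then the shift along the tool's x, y, z in cm, then the closure in counts, from 0 (fully open) to 255 (shut). A call has exactly 8 rows; each row shifts and turns the commanded pose from where the row before left it, along the tool's axes as they then stand; what a row does not reach is not made up. A row lasts 1/10 s, in which the tool goes at most 50 mm and 8.59 degrees, less where a joint would pass 70% of its speed; a pose out of reach is approached as far as the arm can. A call is refused whole if a number of a shift passes 5 or a number of a turn 8.59, either way. A call with a gripper value outside its range is refused whole. The fingers move at their own pace and stop on an object; the grip force is fixed at half the most. Time passes only in rows, so rows that do not move let the fingers close, or fill a call up. It gives the time, the measured TCP pose, the force, the opening and the grip force at its end, in the units of the state.
- get_state(): the state, without advancing time (a new reading comes with each control period).
- get_image(name): name is "scene" or "top" or "wrist"; returns the picture (420x560x3 uint8, blue, green, red); there is no depth.
- get_calibration(name): a dict with "mtx" (3x3 intrinsics, pixels), "rvec" (rotation vector, rad) and "tvec" (3), from world to camera coordinates, as OpenCV has them; the wrist camera has in their place "hand_eye" (4x4, takes a point from camera to tool coordinates, whose origin is the TCP and whose axes are the flange's). Camera axes: x right, y down, z forward; pixel columns grow to the right and rows downward; lengths in m; the calibration is good to about 2 mm. A picture is of the moment at which its call begins: read the wrist's pose just before it. get_calibration takes no time and is no camera call.
- finish_job(): hands the job in; it is judged then, once.
Trained networks look in the newest picture that a camera, given by its name, has taken for a name from the list of things; names that differ only in an ending like _2 or _b are one class to them, and where a whole thing is asked for, a point or a joint stands for the part that bears it (a point fixed in the world has none). Each returns a list of dicts, best first, with "score" (0 to 1); they miss things now and then, are a little off and sometimes report something else, mostly with a low value. They report only what shows in the picture. A call takes as long as a camera call.
- search_frame(camera, target): "xyz" ([x, y, z] in m, in world coordinates, good to about 4 mm: the middle of the surface that is visible of it).
The state is a dict: "time": time; "joints": joint angles; "dq": joint speeds; "effort": joint torques, N m; "tool_pos": TCP position; "tool_rot": TCP orientation; "contact_force": force on the tool from outside, world axes, zero at the start; "wrist_torque": the same for the moment, N m; "grip_width": finger opening in m; "gripper_force": force on a finger pad.
Only numpy, scipy, OpenCV 4.12 (cv2) and the standard library are available. Lean on these libraries where they do the work, as an engineer would, in place of code of your own. Each camera call takes 0.05 s, during which the arm holds its last target. There are 200 camera calls.

## Working session

There is one attempt and no reset: what is moved stays moved. The work goes in short steps, Python scripts to look and compute and a tool call to move; the robot and the scene stay as the last step left them, time stands still between calls to the robot, and variables do not carry over. Pictures are saved under pics/ and viewed, at most 10 in all, crops included, and the job is handed in when it is done.

Besides the shell and the picture viewer there is one more tool, called after "Request:" in YAML: its name, and indented under it one key for each argument. apply_moves: Moves the arm, as the interface text tells. Its arguments: {"type":"object","properties":{"moves":{"type":"array"}},"required":["moves"]}

```bash
mkdir -p pics
python3 - <<'E'
from rig import *
import cv2
s=get_state();print({k:s[k] for k in('time','tool_pos','tool_rot','grip_width')})
for c in('top','scene'):
    cv2.imwrite(f'pics/{c}0.png',get_image(c))
for n in('box_a_mid','box_a_button','tray','timer','amber_jar','notebook'):
    print(n,[(d['score'],[round(v,3) for v in d['xyz']]) for d in search_frame('top',n)])
print(get_calibration('top'))
E
```

```text
{'time': 0.0, 'tool_pos': array([ 0.11284856, -0.48673996,  0.23082452]), 'tool_rot': array([-1.79936652e+02,  1.54439760e-03,  1.30541544e+01]), 'grip_width': 0.08534478952634644}
box_a_mid [(0.68, [0.571, -0.176, 0.047]), (0.42, [0.444, -0.375, -0.0])]
box_a_button [(0.71, [0.596, -0.161, 0.072]), (0.63, [0.589, 0.008, 0.045])]
tray [(0.96, [0.448, -0.375, -0.001])]
timer [(0.78, [0.685, -0.345, 0.015])]
amber_jar [(0.78, [0.695, -0.078, 0.089])]
notebook [(0.64, [0.468, 0.214, 0.012])]
{'mtx': array([[412.34229247,   0.        , 278.9695654 ],
       [  0.        , 412.34229247, 205.59277268],
       [  0.        ,   0.        ,   1.        ]]), 'rvec': array([ 2.13906671, -2.13272207,  0.21320951]), 'tvec': array([-0.09187031,  0.58566697,  1.10565713])}
```

View pics/top0.png

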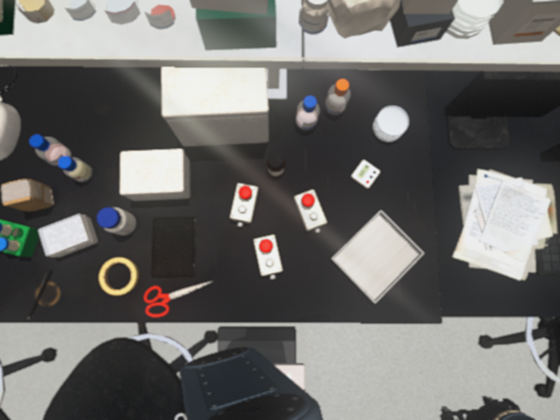

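View pics/scene0.png

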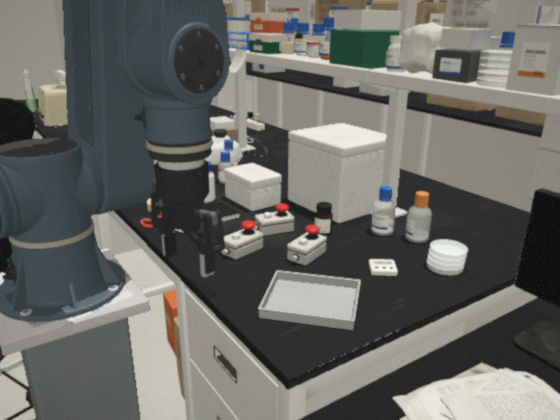

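The top view shows three boxes, with buttons at about (245,192), (308,197) and (266,246) and lamps toward the bottom of the image. The tray is at (377,256), the timer at (366,174) and the jar at (276,163). I'll segment the boxes next.

```bash
cat > h.py <<'E'
from rig import *
import cv2, numpy as np
def ray(cam,px,z):
    c=get_calibration(cam);R=cv2.Rodrigues(c['rvec'])[0];t=np.ravel(c['tvec'])
    p=cv2.undistortPoints(np.float64(px).reshape(-1,1,2),c['mtx'],None).reshape(-1,2)
    o=-R.T@t;d=np.c_[p,np.ones(len(p))]@R
    return (o+d*((z-o[2])/d[:,2])[:,None])
def comps(m,lo,hi):
    n,l,st,ce=cv2.connectedComponentsWithStats(m.astype(np.uint8))
    return [(l==i,ce[i],st[i]) for i in range(1,n) if lo<st[i,4]<hi]
E
python3 - <<'E'
from h import *
im=cv2.imread('pics/top0.png');roi=np.zeros(im.shape[:2],bool);roi[170:310,222:430]=1
b,g,r=[im[...,i].astype(int) for i in range(3)]
red=(r>140)&(g<90)&roi
print('cam',ray('top',[[279,205]],1.05))
for m,c,s in comps(red,40,900):
    print('red',c.round(1),s[4],ray('top',[c],.072).round(4))
br=((g>150)&roi)|red
for m,c,s in comps(br,200,9000):
    q=cv2.minAreaRect(np.argwhere(m)[:,::-1].astype(np.float32)); bp=cv2.boxPoints(q)
    for z in(.0,.046):print('obj',s[4],z,ray('top',bp,z).round(3).tolist())
x=cv2.resize(im[175:305,225:430],None,fx=3.8,fy=3.8,interpolation=cv2.INTER_CUBIC);cv2.imwrite('pics/crop.png',x)
E
```

```text
cam [[ 0.40496169 -0.07101637  1.05      ]]
red [244.9 192.5] 119 [[0.6192 0.005  0.072 ]]
red [307.6 200.2] 122 [[ 0.5982 -0.1693  0.072 ]]
red [265.6 245.8] 126 [[ 0.4713 -0.0535  0.072 ]]
obj 320 0.0 [[0.687, -0.305, 0.0], [0.741, -0.344, 0.0], [0.703, -0.395, 0.0], [0.65, -0.356, 0.0]]
obj 320 0.046 [[0.675, -0.296, 0.046], [0.727, -0.334, 0.046], [0.691, -0.383, 0.046], [0.639, -0.345, 0.046]]
obj 717 0.0 [[0.56, 0.054, 0.0], [0.666, 0.034, 0.0], [0.653, -0.028, 0.0], [0.547, -0.008, 0.0]]
obj 717 0.046 [[0.553, 0.049, 0.046], [0.655, 0.03, 0.046], [0.642, -0.03, 0.046], [0.541, -0.01, 0.046]]
obj 722 0.0 [[0.625, -0.134, 0.0], [0.649, -0.192, 0.0], [0.547, -0.231, 0.0], [0.524, -0.174, 0.0]]
obj 722 0.046 [[0.615, -0.132, 0.046], [0.638, -0.188, 0.046], [0.541, -0.225, 0.046], [0.518, -0.169, 0.046]]
obj 4086 0.0 [[0.44, -0.241, 0.0], [0.585, -0.391, 0.0], [0.458, -0.513, 0.0], [0.318, -0.362, 0.0]]
obj 4086 0.046 [[0.438, -0.235, 0.046], [0.577, -0.379, 0.046], [0.455, -0.495, 0.046], [0.32, -0.351, 0.046]]
obj 780 0.0 [[0.497, -0.015, 0.0], [0.512, -0.077, 0.0], [0.407, -0.101, 0.0], [0.393, -0.04, 0.0]]
obj 780 0.046 [[0.493, -0.017, 0.046], [0.507, -0.076, 0.046], [0.406, -0.1, 0.046], [0.392, -0.041, 0.046]]
```

View pics/crop.png

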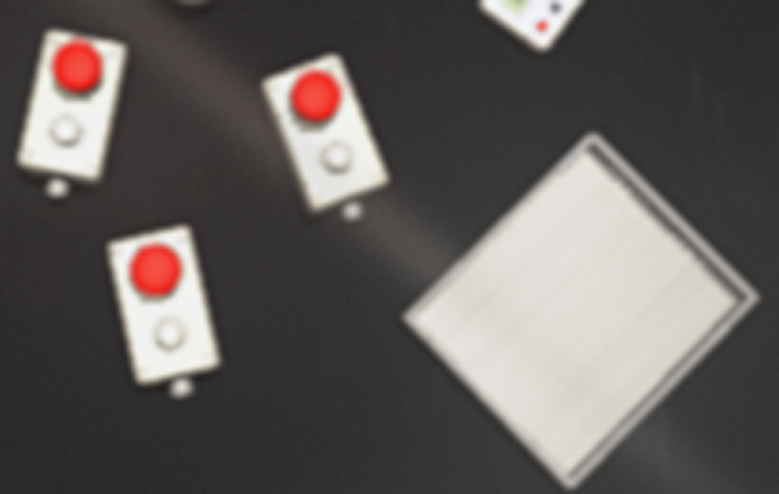

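Boxes (x, y, yaw):
- box 1: (.598, .010), yaw -11°
- box 2: (.578, -.178), yaw 21°
- box 3: (.450, -.058), yaw 13°

The tray is at (.449, -.371) with its long axis at -46°. I'll shut the fingers and press box 2 first.

Request:
apply_moves:
  moves: [0, 0, 0, 4.5, -1.65, 0, 255, 0, 0, 0, 4.5, -1.65, 0, 255, 0, 0, 0, 4.5, -1.65, 0, 255, 0, 0, 0, 4.5, -1.65, 0, 255, 0, 0, 0, 4.5, -1.65, 0, 255, 0, 0, 0, 4.5, -1.65, 0, 255, 0, 0, 0, 4.5, -1.65, 0, 255, 0, 0, 0, 4.5, -1.65, 0, 255]

```text
time: 1.2
tool_pos: [0.4353, -0.2758, 0.2315]
tool_rot: [180.0, -0.0, 13.1]
contact_force: [0.5, -1.2, -0.9]
grip_width: 0.0002
gripper_force: 0.0
```

Request:
apply_moves:
  moves: [0, 0, 0, 4.5, -1.65, 0, 255, 0, 0, 0, 4.5, -1.65, 1, 255, 0, 0, 0, 4.5, -1.65, 3, 255, 0, 0, 0, 4.5, -1.65, 4, 255, 0, 0, 0, 0.5, 0, 3, 255, 0, 0, 0, 0, 0, 1.5, 255, 0, 0, 0, 0, 0, 0, 255, 0, 0, 0, 0, 0, 0, 255]

```text
time: 2.0
tool_pos: [0.5865, -0.1795, 0.1183]
tool_rot: [180.0, -0.0, 13.0]
contact_force: [-0.2, 0.2, 0.8]
grip_width: -0.0003
gripper_force: 0.0
```

Request:
apply_moves:
  moves: [0, 0, 0, 1.4, -0.6, 1.5, 255, 0, 0, 0, 0, 0, 1.5, 255, 0, 0, 0, 0, 0, 0.7, 255, 0, 0, 0, 0, 0, 0.6, 255, 0, 0, 0, 0, 0, 0.5, 255, 0, 0, 0, 0, 0, 0.4, 255, 0, 0, 0, 0, 0, 0, 255, 0, 0, 0, 0, 0, 0, 255]

```text
time: 2.8
tool_pos: [0.5989, -0.1705, 0.0661]
tool_rot: [180.0, -0.0, 13.0]
contact_force: [-1.1, 1.6, 1.1]
grip_width: -0.0
gripper_force: 0.9
```

Request:
apply_moves:
  moves: [0, 0, 0, 0, 0, 0.1, 255, 0, 0, 0, 0, 0, 0.1, 255, 0, 0, 0, 0, 0, 0.1, 255, 0, 0, 0, 0, 0, 0, 255, 0, 0, 0, 0, 0, 0, 255, 0, 0, 0, 0, 0, 0, 255, 0, 0, 0, 0, 0, 0, 255, 0, 0, 0, 0, 0, 0, 255]

```text
time: 3.6
tool_pos: [0.5991, -0.1705, 0.0639]
tool_rot: [180.0, -0.1, 13.0]
contact_force: [-5.1, 1.0, 15.8]
grip_width: -0.0
gripper_force: 7.7
```

Hard stop reached. I'll lift and move to box 3.

Request:
apply_moves:
  moves: [0, 0, 0, 0, 0, -2, 255, 0, 0, 0, 0, 0, -4, 255, 0, 0, 0, -2.4, -3.6, 0, 255, 0, 0, 0, -2.4, -3.6, 0, 255, 0, 0, 0, -2.4, -3.6, 0, 255, 0, 0, 0, -2.4, -3.5, 0, 255, 0, 0, 0, 0, 0, 0, 255, 0, 0, 0, 0, 0, 0, 255]

```text
time: 4.4
tool_pos: [0.4729, -0.0524, 0.1232]
tool_rot: [180.0, -0.0, 13.1]
contact_force: [-0.1, 0.1, -0.4]
grip_width: -0.0
gripper_force: 0.0
```

Run:
```python
from h import *
s=get_state();print(s['tool_pos'],s['contact_force'])
a=get_image('scene');b=get_image('top')
for n in range(1):
  print([(d['score'],[round(v,3) for v in d['xyz']]) for d in search_frame('scene','box_a_button')],[(d['score'],[round(v,3) for v in d['xyz']]) for d in search_frame('top','box_a_button')])
x=np.hstack([a[190:275,200:360],cv2.imread('pics/scene0.png')[190:275,200:360]])
cv2.imwrite('pics/s1.png',cv2.resize(x,None,fx=2.5,fy=2.5,interpolation=cv2.INTER_CUBIC));cv2.imwrite('pics/sc1.png',a)
```

```text
[ 0.47290106 -0.05239561  0.12316206] [-0.09343678  0.08549135 -0.37809296]
[(0.47, [0.59, -0.175, 0.065])] []
```

View pics/s1.png

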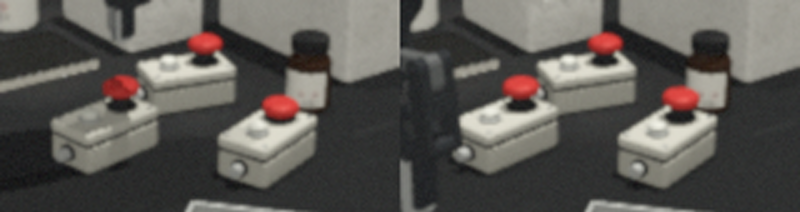

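Compared with the start image (right half), box 2's button at (281,108) now sits visibly lower and hides its black stem, so box 2 is latched and sound. Box 3 is next.

Request:
apply_moves:
  moves: [0, 0, 0, 0, 0, 2, 255, 0, 0, 0, 0, 0, 1.8, 255, 0, 0, 0, 0, 0, 0.6, 255, 0, 0, 0, 0, 0, 0.6, 255, 0, 0, 0, 0, 0, 0.5, 255, 0, 0, 0, 0, 0, 0.5, 255, 0, 0, 0, 0, 0, 0, 255, 0, 0, 0, 0, 0, 0, 255]

```text
time: 5.4
tool_pos: [0.4735, -0.053, 0.0638]
tool_rot: [179.9, -0.1, 13.0]
contact_force: [-5.4, -1.2, 17.4]
grip_width: -0.0003
gripper_force: 8.3
```

Request:
apply_moves:
  moves: [0, 0, 0, 0, 0, -2, 255, 0, 0, 0, 0, 0, -4, 255, 0, 0, 0, 4, -0.6, 0, 255, 0, 0, 0, 4, -0.6, 0, 255, 0, 0, 0, 4, -0.6, 0, 255, 0, 0, 0, 3.6, -0.5, 0, 255, 0, 0, 0, 0, 0, 0, 255, 0, 0, 0, 0, 0, 0, 255]

```text
time: 6.2
tool_pos: [0.62, 0.0052, 0.1222]
tool_rot: [-180.0, 0.0, 13.1]
contact_force: [-0.8, -1.3, 0.9]
grip_width: -0.0003
gripper_force: 0.0
```

Run:
```python
from h import *
a=get_image('scene')
print([(d['score'],[round(v,3) for v in d['xyz']]) for d in search_frame('scene','box_a_button')])
x=np.hstack([a[190:275,200:360],cv2.imread('pics/scene0.png')[190:275,200:360]])
cv2.imwrite('pics/s2.png',cv2.resize(x,None,fx=2.5,fy=2.5,interpolation=cv2.INTER_CUBIC))
```

```text
[(0.53, [0.591, -0.178, 0.064])]
```

View pics/s2.png

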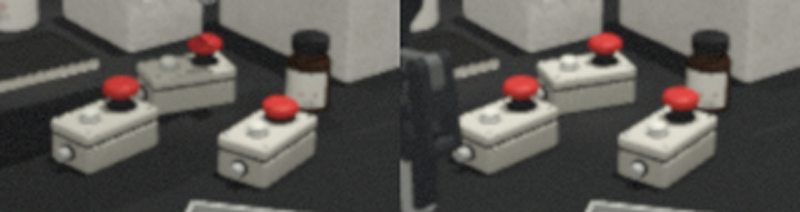

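Box 3's button at (121,88) is back up with its stem showing, so box 3 failed. I'll press box 1 now.

Request:
apply_moves:
  moves: [0, 0, 0, 0, 0, 2, 255, 0, 0, 0, 0, 0, 1.8, 255, 0, 0, 0, 0, 0, 0.6, 255, 0, 0, 0, 0, 0, 0.6, 255, 0, 0, 0, 0, 0, 0.5, 255, 0, 0, 0, 0, 0, 0.4, 255, 0, 0, 0, 0, 0, 0, 255, 0, 0, 0, 0, 0, 0, 255]

```text
time: 7.1
tool_pos: [0.62, 0.0048, 0.0642]
tool_rot: [180.0, -0.0, 13.0]
contact_force: [-0.2, -0.7, 1.5]
grip_width: -0.0002
gripper_force: 1.0
```

Request:
apply_moves:
  moves: [0, 0, 0, 0, 0, 0.1, 255, 0, 0, 0, 0, 0, 0.1, 255, 0, 0, 0, 0, 0, 0, 255, 0, 0, 0, 0, 0, 0, 255, 0, 0, 0, 0, 0, 0, 255, 0, 0, 0, 0, 0, 0, 255, 0, 0, 0, 0, 0, 0, 255, 0, 0, 0, 0, 0, 0, 255]

```text
time: 7.9
tool_pos: [0.6203, 0.0048, 0.0637]
tool_rot: [180.0, -0.1, 13.0]
contact_force: [-9.2, -1.5, 25.6]
grip_width: 0.0001
gripper_force: 12.4
```

Request:
apply_moves:
  moves: [0, 0, 0, 0, 0, -2, 255, 0, 0, 0, 0, 0, -5, 255, 0, 0, 0, 0, 0, -4, 200, 0, 0, 0, -4.5, 0.6, 0, 0, 0, 0, 0, -4.5, 0.6, 0, 0, 0, 0, 0, -4.5, 0.6, 0, 0, 0, 0, 0, -4.5, 0.5, 0, 0, 0, 0, 0, 0, 0, 0, 0]

```text
time: 8.7
tool_pos: [0.445, -0.0591, 0.1718]
tool_rot: [-180.0, 0.1, 13.0]
contact_force: [1.6, 0.0, -0.5]
grip_width: 0.0848
gripper_force: 0.0
```

Run:
```python
from h import *
s=get_state();print(s['tool_pos'],s['tool_rot'],s['grip_width'])
w=get_image('wrist');a=get_image('scene')
print(search_frame('wrist','box_a_mid'),search_frame('wrist','box_a_button'),get_calibration('wrist'))
cv2.imwrite('pics/w.png',w)
x=cv2.resize(a[190:275,200:360],None,fx=2,fy=2);o=np.vstack([w,np.zeros((170,560,3),np.uint8)]);o[420:590,:320]=x
cv2.imwrite('pics/w3.png',o)
```

```text
[ 0.44501355 -0.05909375  0.17175355] [-1.79981409e+02  1.01111285e-01  1.29569653e+01] 0.08476168802875272
[{'xyz': [0.5688, -0.1655, 0.0457], 'score': 0.7}] [{'xyz': [0.5918, -0.1659, 0.0656], 'score': 0.94}, {'xyz': [0.4574, -0.0565, 0.0448], 'score': 0.41}] {'mtx': array([[376.83023972,   0.        , 281.61389813],
       [  0.        , 376.83023972, 209.43631188],
       [  0.        ,   0.        ,   1.        ]]), 'hand_eye': array([[-1.19140050e-04, -9.58445953e-01, -2.85274152e-01,
         7.35878413e-02],
       [ 9.99999981e-01, -1.57507422e-04,  1.11549901e-04,
         1.21541695e-03],
       [-1.51847347e-04, -2.85274133e-01,  9.58445954e-01,
        -1.41985057e-01],
       [ 0.00000000e+00,  0.00000000e+00,  0.00000000e+00,
         1.00000000e+00]])}
```

View pics/w3.png

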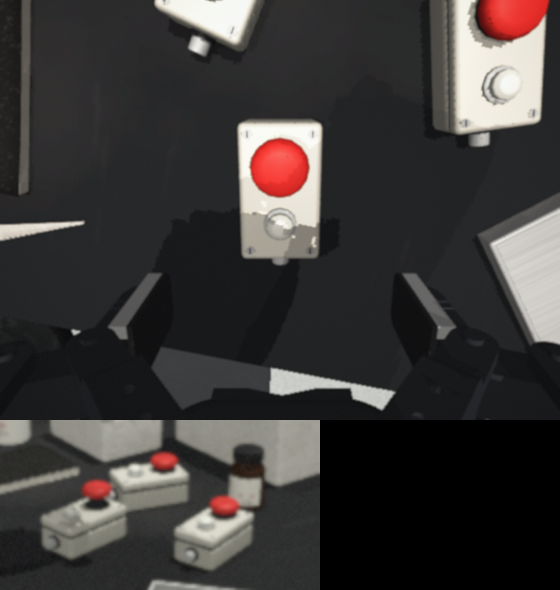

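The wrist view shows box 3 square and centred between the fingers at (280,190), and the inset shows box 1's button down. I'll descend and grasp box 3.

Request:
apply_moves:
  moves: [0, 0, 0, 0.5, 0, 3, 0, 0, 0, 0, 0, 0, 4, 0, 0, 0, 0, 0, 0, 4, 0, 0, 0, 0, 0, 0, 3, 0, 0, 0, 0, 0, 0, 1.7, 0, 0, 0, 0, 0, 0, 0, 0, 0, 0, 0, 0, 0, 0, 0, 0, 0, 0, 0, 0, 0, 0]

```text
time: 9.7
tool_pos: [0.4557, -0.057, 0.0158]
tool_rot: [180.0, -0.1, 13.1]
contact_force: [-0.9, -0.5, 0.3]
grip_width: 0.0855
gripper_force: 0.0
```

Request:
apply_moves:
  moves: [0, 0, 0, 0, 0, 0, 60, 0, 0, 0, 0, 0, 0, 120, 0, 0, 0, 0, 0, 0, 255, 0, 0, 0, 0, 0, 0, 255, 0, 0, 0, 0, 0, 0, 255, 0, 0, 0, 0, 0, 0, 255, 0, 0, 0, 0, 0, -1, 255, 0, 0, 0, 0, 0, -1, 255]

```text
time: 10.5
tool_pos: [0.4543, -0.057, 0.0355]
tool_rot: [-180.0, 0.0, 13.0]
contact_force: [-1.2, 0.0, -3.2]
grip_width: 0.0589
gripper_force: 66.4
```

Request:
apply_moves:
  moves: [0, 0, 0, 0, 0, -3, 255, 0, 0, 0, 0, 0, -4, 255, 0, 0, 0, 0, 0, -3.5, 255, 0, 0, 8.4, 0, 0, 0, 255, 0, 0, 8.4, 0, 0, 0, 255, 0, 0, 8.4, 0, 0, 0, 255, 0, 0, 8.4, 0, 0, 0, 255, 0, 0, 8.4, 0, 0, 0, 255]

```text
time: 11.3
tool_pos: [0.4266, -0.1473, 0.1408]
tool_rot: [-175.5, 0.6, -22.1]
contact_force: [0.5, -0.4, -3.2]
grip_width: 0.0589
gripper_force: 66.7
```

Request:
apply_moves:
  moves: [0, 0, 8.4, 0, 0, 0, 255, 0, 0, 8.4, 0, 0, 0, 255, 0, 0, 0, 0, 0, 0, 255, 0, 0, 0, 2.5, 2.4, 0, 255, 0, 0, 0, 2.5, 2.4, 0, 255, 0, 0, 0, 2.5, 2.4, 0, 255, 0, 0, 0, 2.5, 2.4, 0, 255, 0, 0, 0, 0, 0, 0, 255]

```text
time: 12.1
tool_pos: [0.4208, -0.3453, 0.1229]
tool_rot: [-172.4, 2.2, -33.6]
contact_force: [-0.8, 0.9, -2.9]
grip_width: 0.0591
gripper_force: 67.0
```

Run:
```python
from h import *
s=get_state();print(s['joints'].round(1),s['dq'],s['tool_pos'],s['tool_rot'],s['effort'])
```

```text
[-43.5  22.9  -3.6  67.    7.1 170. ] [ 2.17032689 -3.13311138 -4.21005513  0.17394199  0.93042517  2.12358154] [ 0.42081279 -0.34526733  0.12290891] [-172.39421156    2.22015016  -33.5775668 ] [ -2.71086842 -82.0697093   49.73748207   1.00494359   0.50522486
  -0.72363909]
```

Joint 6 ran to its limit when turning that way. I'll turn back and set the box crosswise instead, at yaw 44°, which fits the tray with room to spare.

```bash
cat >> h.py <<'E'
from scipy.spatial.transform import Rotation as Ro
def delta(p,yaw):
    s=get_state();A=Ro.from_euler('xyz',s['tool_rot'],degrees=True);B=Ro.from_euler('xyz',[180,0,yaw],degrees=True)
    print(s['time'],s['joints'].round(1),'turn',(A.inv()*B).as_rotvec(degrees=True).round(2),'then shift cm',(B.inv().apply(np.array(p)-s['tool_pos'])*100).round(2))
E
python3 -c "
from h import *
delta([.449,-.371,.123],44)"
```

```text
12.1 [-43.5  22.9  -3.6  67.    7.1 170. ] turn [ -7.91  -3.28 -77.59] then shift cm [ 0.24  3.81 -0.01]
```

Request:
apply_moves:
  moves: [-0.8, -0.3, -7.8, 0, 0, 0, 255, -0.8, -0.3, -7.8, 0, 0, 0, 255, -0.8, -0.3, -7.8, 0, 0, 0, 255, -0.8, -0.3, -7.8, 0, 0, 0, 255, -0.8, -0.3, -7.8, 0, 0, 0, 255, -0.8, -0.3, -7.8, 0, 0, 0, 255, -0.8, -0.3, -7.8, 0, 0, 0, 255, 0, 0, 0, 0, 0, 0, 255]

```text
time: 12.9
tool_pos: [0.4205, -0.3415, 0.124]
tool_rot: [-177.6, -0.7, 21.3]
contact_force: [0.7, -0.3, -3.3]
grip_width: 0.0587
gripper_force: 66.9
```

```bash
python3 -c "
from h import *
delta([.449,-.371,.123],44)"
```

```text
12.9 [-40.1  21.1  -5.7  64.9   1.7 118.6] turn [ -2.2   -1.15 -22.72] then shift cm [-0.   4.1  0.1]
```

Request:
apply_moves:
  moves: [-0.7, -0.4, -7.5, 0, 0, 0, 255, -0.7, -0.4, -7.5, 0, 0, 0, 255, -0.7, -0.4, -7.5, 0, 0, 0, 255, 0, 0, 0, 0, 0, 0, 255, 0, 0, 0, 0.4, 2, 0, 255, 0, 0, 0, 0.4, 2, 0, 255, 0, 0, 0, 0, 0, 0, 255, 0, 0, 0, 0, 0, 0, 255]

```text
time: 13.7
tool_pos: [0.4536, -0.3656, 0.123]
tool_rot: [-179.8, 0.0, 43.3]
contact_force: [0.7, 0.2, -3.6]
grip_width: 0.059
gripper_force: 67.1
```

```bash
python3 -c "
from h import *
delta([.454,-.366,.06],44)
cv2.imwrite('pics/w4.png',np.hstack([cv2.resize(get_image(c),(400,300)) for c in('wrist','top')]))"
```

```text
13.7 [-38.9  24.4  -0.9  64.9   0.   97.8] turn [-0.2   0.02 -0.7 ] then shift cm [0.   0.06 6.3 ]
```

View pics/w4.png

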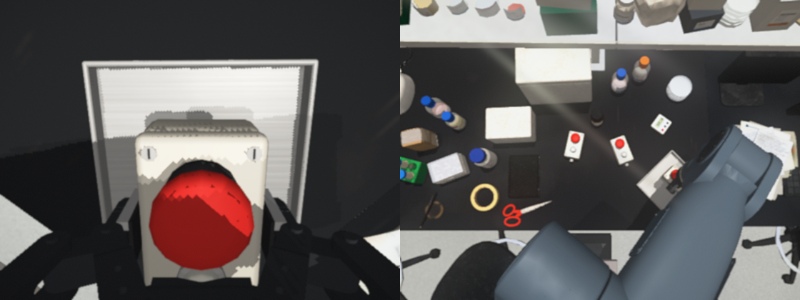

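The wrist view shows the box held square to the tray, with its rim symmetric at columns 83 and 318. I'll lower it now.

Request:
apply_moves:
  moves: [0, 0, -0.7, 0, 0.1, 3, 255, 0, 0, 0, 0, 0, 3, 255, 0, 0, 0, 0, 0, 2.2, 255, 0, 0, 0, 0, 0, 1, 255, 0, 0, 0, 0, 0, 0.7, 255, 0, 0, 0, 0, 0, 0.3, 255, 0, 0, 0, 0, 0, 0, 255, 0, 0, 0, 0, 0, 0, 255]

```text
time: 14.6
tool_pos: [0.4546, -0.3668, 0.022]
tool_rot: [-179.9, 0.0, 44.3]
contact_force: [-0.2, 0.4, -3.2]
grip_width: 0.0588
gripper_force: 66.9
```

Request:
apply_moves:
  moves: [0, 0, 0, 0, 0, 0.1, 255, 0, 0, 0, 0, 0, 0.1, 255, 0, 0, 0, 0, 0, 0.1, 255, 0, 0, 0, 0, 0, 0, 255, 0, 0, 0, 0, 0, 0, 255, 0, 0, 0, 0, 0, 0, 255, 0, 0, 0, 0, 0, 0, 255, 0, 0, 0, 0, 0, 0, 255]

```text
time: 15.4
tool_pos: [0.4542, -0.3665, 0.0188]
tool_rot: [-179.9, 0.0, 44.3]
contact_force: [-2.8, 1.6, 6.8]
grip_width: 0.0589
gripper_force: 68.2
```

Contact with the tray floor (+6.8 N). I'll open the fingers and then lift away.

Request:
apply_moves:
  moves: [0, 0, 0, 0, 0, 0, 150, 0, 0, 0, 0, 0, 0, 50, 0, 0, 0, 0, 0, 0, 0, 0, 0, 0, 0, 0, 0, 0, 0, 0, 0, 0, 0, 0, 0, 0, 0, 0, 0, 0, 0, 0, 0, 0, 0, 0, 0, 0, 0, 0, 0, 0, 0, 0, 0, 0]

```text
time: 16.2
tool_pos: [0.4541, -0.3664, 0.0181]
tool_rot: [-179.8, 0.0, 44.3]
contact_force: [-0.4, -0.3, -0.2]
grip_width: 0.0853
gripper_force: 0.0
```

Request:
apply_moves:
  moves: [0, 0, 0, 0, 0, -1, 0, 0, 0, 0, 0, 0, -2, 0, 0, 0, 0, 0, 0, -3, 0, 0, 0, 0, 0, 0, -4, 0, 0, 0, 0, 0, 0, -5, 0, 0, 0, 0, 0, 0, -5, 0, 0, 0, 0, 0, 0, 0, 0, 0, 0, 0, 0, 0, 0, 0]

```text
time: 17.0
tool_pos: [0.4551, -0.3671, 0.22]
tool_rot: [180.0, 0.0, 44.3]
contact_force: [0.7, 0.6, -0.6]
grip_width: 0.0854
gripper_force: 0.0
```

Request:
apply_moves:
  moves: [0, 0, 0, -4, 4, 0, 0, 0, 0, 0, -4, 4, 0, 0, 0, 0, 0, -4, 4, 0, 0, 0, 0, 0, -3, 2, 0, 0, 0, 0, 0, 0, 0, 0, 0, 0, 0, 0, 0, 0, 0, 0, 0, 0, 0, 0, 0, 0, 0, 0, 0, 0, 0, 0, 0, 0]

```text
time: 17.8
tool_pos: [0.4456, -0.5508, 0.2182]
tool_rot: [-179.8, 0.0, 44.3]
contact_force: [-0.4, -0.2, -0.3]
grip_width: 0.0852
gripper_force: 0.0
```

Run:
```python
from h import *
a=get_image('scene');b=get_image('top')
for c,n in(('scene','box_a_button'),('top','box_a_button'),('top','box_a_mid'),('top','timer')):print(c,n,[(d['score'],d['xyz']) for d in search_frame(c,n)])
x=cv2.resize(a[180:330,180:400],(792,540));y=cv2.resize(b[150:310,225:430],(615,480))
cv2.imwrite('pics/e1.png',x);cv2.imwrite('pics/e2.png',y)
```

```text
scene box_a_button [(0.42, [0.5922, -0.1777, 0.0621])]
top box_a_button [(0.66, [0.5974, -0.162, 0.0618])]
top box_a_mid [(0.66, [0.5688, -0.1743, 0.0452])]
top timer [(0.6, [0.6847, -0.3451, 0.0143])]
```

View pics/e1.png

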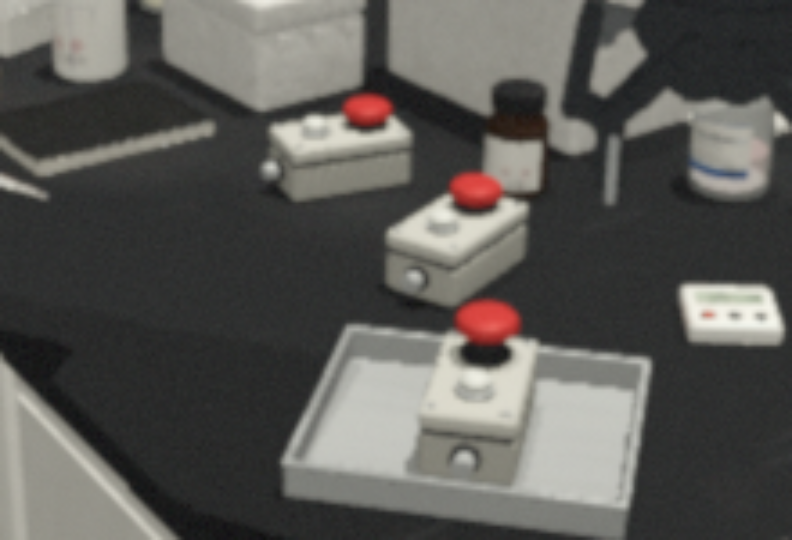

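View pics/e2.png

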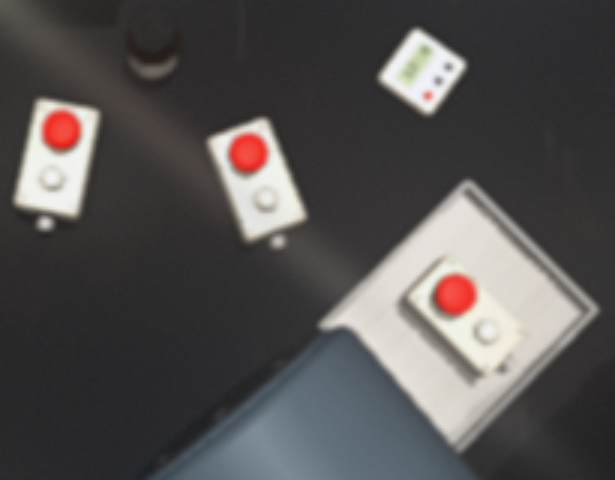

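The scene view shows the failed box flat in the tray near its centre with its button up at (488,322). The other two buttons, at (368,110) and (476,190), are down, and the boxes and bystanders are in place.

```bash
python3 -c "
from rig import *
print(finish_job())"
```

```text
the job is handed in; nothing more can be done
None
```

I tested all three boxes and handed the job in: two buttons latched and those boxes stand where they were, and the one that sprang back lies flat near the middle of the tray; the rig gave no verdict.

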